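# Clear the fusing kiln's lid and hold it half open

## Robot

A 7-joint arm with a two-finger parallel gripper is mounted at the origin on the work surface. World frame = base frame: x ahead of the robot, y to its left, z up, the work surface at z = 0. Lengths are in m, angles in degrees, forces in N, time in s.
With the tool pointing down it reaches from about 0.4 to 0.875 m from the base axis. Payload 6.5 kg.
Tool frame: the origin (TCP) lies between the finger pads, 19 mm behind the fingertips; this is the grasp point; z points along the fingers, y is the line along which they close (so a half turn about z gives the same grasp; the last joint's range is limited). The gripper opens to 85 mm and grips with 20 to 120 N. Pads are 22 mm wide; open, the fingers measure 114 mm over their backs; the gripper's body (76 mm by 85 mm) begins 54 mm behind the grasp point. The pads swing forward as they close: fully open they stand 13 mm farther back than shut.
Start: joints at [-74.668, 30.733, -0.252, 88.115, 0.149, 61.152, -4.079], TCP at [0.213, 0.614, 0.25] pointing down, gripper open.
Joint ranges: [-154.64, 154.64], [-21.42, 123.67], [-72.66, 72.17], [13.99, 137.28], [-74.86, 254.86], [10.95, 109.41], [-158.01, 158.01]. Speed limits (degrees/s): [136.94, 136.94, 180, 180, 180, 180, 180].

## Interface

Orientations are given as [roll, pitch, yaw] about the fixed x, y, z axes, in that order (R = Rz(yaw) Ry(pitch) Rx(roll)).
In Python, from bench import env gives the robot as it stands.
- The arm moves only by the tool step_arm, never from a script. Its argument "plan" is a list of rows, each a list of 3 entries, a list of its own where there are three numbers: the shift along the tool's x, y, z scaled (see below), then the turn, a rotation vector about the tool's x, y, z scaled (see below), then the opening, from 0 (shut) to 1 (fully open). A call has 1 to 8 rows; each row shifts and turns the commanded pose from where the row before left it, along the tool's axes as they then stand; what a row does not reach is not made up. The controller multiplies each number of a shift by 0.6 m and each number of a turn by 120 degrees. A row lasts 1/12 s, in which the tool goes at most 41.7 mm and 7.16 degrees, less where a joint would pass 70% of its speed; a pose out of reach is approached as far as the arm can. A call with a number of a shift or a turn outside -1 to 1 is refused whole. A call with a gripper value outside its range is refused whole. The fingers move at their own pace and stop on an object; "force" is the grip in N (left out, the last holds). Time passes only in rows, so rows that do not move let the fingers close. It gives the time, the measured TCP pose, the force, the opening and the grip force at its end, in the units of the state.
- env.observe(): the state, without advancing time (a new reading comes with each control period).
- env.capture(name): name is "scene" or "top" or "wrist"; returns (picture, depth): 400x640x3 uint8, red, green, blue; 400x640 float32, m along the optical axis (not along the pixel's ray), 0 where there is no reading.
- env.get_calibration(name): a dict with "K" (3x3 intrinsics, pixels), "R" (3x3) and "t" (3): a world point X has camera coordinates R X + t. Camera axes: x right, y down, z forward; pixel columns grow to the right and rows downward; lengths in m; the calibration is good to about 2 mm. A picture is of the moment at which its call begins: read the wrist's pose just before it. get_calibration takes no time and is no camera call; for the wrist camera it gives the pose at the moment of the call.
- env.hand_in(): hands the job in; it is judged then, once.
The state is a dict: "t": time; "joint_positions": joint angles; "dq": joint speeds; "joint_torque": joint torques, N m; "eef_pos": TCP position; "tool_rot": TCP orientation; "ft_force": force on the tool from outside, world axes, zero at the start; "moment": the same for the moment, N m; "width": finger opening in m; "grasp_force": force on a finger pad.
Only numpy, scipy, OpenCV 4.12 (cv2) and the standard library are available. Lean on these libraries where they do the work, as an engineer would, in place of code of your own. Each camera call takes 0.05 s, during which the arm holds its last target. There are 200 camera calls.

## Task

The small kiln on the bench has cooled and I want to lift the fired tiles out of it. Take the kiln post that was left on its lid and stand it upright, without dropping it, in the wooden tray with the other posts; then take the lid by its handle, raise it to 45 degrees and keep holding it there: the lid falls shut if it is let go, so do not let it drop, and finish while still holding it open. Leave everything else on the bench where it is.

Things in the scene. Friction and masses are not known exactly. Their poses are not given: they have to be found in the camera images.
- kiln: Small electric clamshell fusing kiln, fixed. Origin: centre of its underside; z up, its front (handle side) looks to its own -x. Body 260 (x) by 280 mm (y), rim 100 mm above the bench; on it a flat aluminium lid of the same outline, 75 mm deep (top 175 mm above the bench when shut). A white control box, 170 by 70 mm, 96 mm high, joins its +y side, out to y = 210 mm.
- kiln_lid (a joint): Opening angle of the kiln lid, rad: 0 shut, growing as the front edge is raised; 0.785 is 45 degrees. Free-moving hinge along the rear edge, no stay or spring, no stop below 1.75 rad: the lid falls shut when let go. Lid with handle weighs about 1.3 kg (1.0 to 1.6); raising it takes about 5 to 8 N at the handle.
- lid_hinge (a point): Middle of the lid's hinge axis, at the kiln's rear, 140 mm behind the kiln's origin and 100 mm above the bench. The hinge axis is the kiln's y axis. The frame turns with the lid.
- lid_grip (a point): Lid handle: round dark wooden bar, 18 mm thick, 130 mm long, parallel to the hinge, on a steel arm at each end (120 mm free between). Point: centre of the bar, y along it. Shut: 45 mm in front of the lid's front face (36 mm clear gap), 148 mm above the bench, 27 mm below the lid's top; 315 mm in front of the hinge axis and 48 mm above it. Turns with the lid; can roll between the fingers.
- post: Kiln post to be cleared: cream ceramic cylinder, 38 mm diameter, 100 mm tall, 0.18 to 0.28 kg, standing on the kiln lid. Origin: centre of its underside; z along its axis.
- tray: Plywood tray, open on top, fixed to the bench: 220 mm (x) by 150 mm (y) outside, walls 8 mm thick and 35 mm high. Origin: centre of its underside; the inner floor is 8 mm above it. Three shorter posts stand in its +x part; from x = -95 mm to about -15 mm it is empty.
- post_a: Short kiln post standing in the tray, 38 mm diameter, 50 mm tall. Origin: centre of its underside.
- post_b: Kiln post standing in the tray, 38 mm diameter, 65 mm tall. Origin: centre of its underside.
- post_c: Smallest kiln post standing in the tray, 32 mm diameter, 40 mm tall. Origin: centre of its underside.
- jar: Bystander: lidded glaze jar, 60 mm diameter, 75 mm tall, standing on a fixed wooden paddle board (280 by 150 by 18 mm). Origin: centre of its underside.
- brush: Bystander: brush, 170 mm long, lying on the paddle board along its own x. Origin: middle of its underside.
- cup: Bystander: small white cup, 52 mm across the rim, 55 mm tall, standing empty on the paddle board. Origin: centre of its underside.
Mind the look-alikes: they are no part of the job. What is shaped like the post but orange is not meant.

How it is judged:
By the outcome, as a careful person would: the job done as asked, in the order asked, and still so for the second after the job is handed in, while the arm keeps its last pose, push and grip.
It also fails if it takes over 58 s, if anything falls off the work surface, if the arm or the gripper's body presses on something with over 40 N, if the wrist force passes 120 N, or if a joint passes its speed limit or range.

## Working session

There is one attempt and no reset: what is moved stays moved. The work goes in short steps, Python scripts to look and compute and a tool call to move; the robot and the scene stay as the last step left them, time stands still between calls to the robot, and variables do not carry over. Pictures are saved under pics/ and viewed, at most 10 in all, crops included, and the job is handed in when it is done.

Besides the shell and the picture viewer there is one more tool, called as name([rows], argument=value, ...), one row to a line, values as JSON. step_arm: Moves the arm, as the interface text tells. Shifts and turns lie within -1 to 1; 1 stands for 0.6 m of shift or 120 degrees of turn. Its arguments: {"type":"object","properties":{"plan":{"type":"array"},"force":{"type":"number"}},"required":["plan"]}

```bash
mkdir -p pics; ls; python3 - <<'E'
from bench import env
import cv2,numpy as np
ims=[]
for n in ("scene","top"):
    p,d=env.capture(n); cv2.imwrite(f"pics/{n}0.png",p[:,:,::-1]); np.savez(f"{n}0.npz",p=p,d=d)
    c=env.get_calibration(n); print(n,np.round(c["K"],1).tolist(),np.round(c["R"],3).tolist(),np.round(c["t"],3).tolist())
print(env.observe())
E
```

```text
pics
scene [[449.0, 0.0, 322.3], [0.0, 449.0, 201.2], [0.0, 0.0, 1.0]] [[-0.78, 0.626, 0.0], [0.39, 0.487, -0.781], [-0.489, -0.609, -0.624]] [0.472, -0.133, 1.806]
top [[411.5, 0.0, 325.5], [0.0, 411.5, 194.9], [0.0, 0.0, 1.0]] [[0.015, -1.0, -0.018], [-0.989, -0.012, -0.147], [0.147, 0.02, -0.989]] [0.018, 0.619, 1.208]
{'t': 0.1, 'joint_positions': array([-74.66756578,  30.77422267,  -0.25460922,  88.16480209,
         0.14882541,  61.15188463,  -4.08063147]), 'dq': array([-1.60660096e-02, -7.55714943e-02,  6.95993313e-02, -2.74542926e-01,
        1.85426932e-04,  2.06970437e-03, -7.23640448e-03]), 'joint_torque': array([ 2.13131498e-03, -5.84568250e+01,  1.05138905e+00, -2.59774178e+01,
        1.25316071e-02,  4.66956742e-03,  3.36755711e-06]), 'eef_pos': array([0.212795  , 0.61361007, 0.24919016]), 'tool_rot': array([-1.79909649e+02,  6.41630203e-03,  1.60877710e+02]), 'ft_force': array([-0.37067487, -0.1194305 , -0.70275488]), 'moment': array([ 0.03379538, -0.03332513,  0.02360575]), 'grasp_force': 0.0, 'width': 0.08523263401297115}
```

View pics/scene0.png

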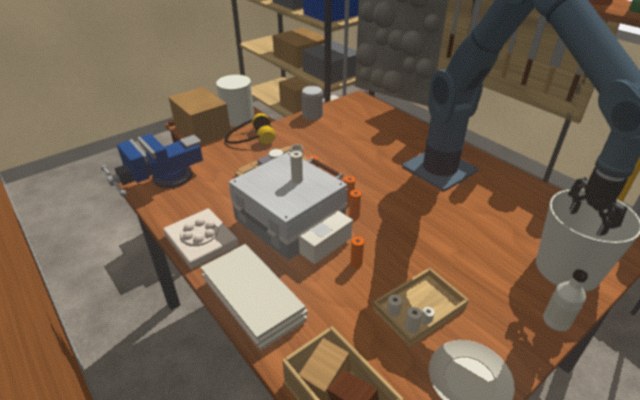

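View pics/top0.png

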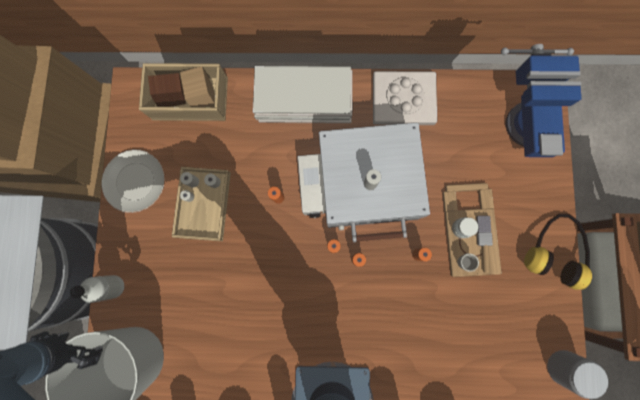

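The scene shows the cream post on the kiln lid at scene (296,165) / top (372,178). The tray with grey posts is at scene (420,305) / top (200,205). The handle bar is at top (380,237).

Things that could be taken for the post:
- The cream one on the lid, top (372,178): this is the one described.
- Orange ones, top (275,194), (334,246), (359,260) and (425,254).
- Grey posts in the tray, top (187,179), (211,180) and (186,196).
- The white jar on the paddle board, top (466,227).

Three of the orange posts stand near the handle.

```bash
cat > h.py <<'E'
import numpy as np,cv2
from bench import env
def ray(c,u,v):
    K,R,t=(np.array(c[k]) for k in "KRt")
    return -R.T@t, R.T@np.linalg.solve(K,[u,v,1.])
def onz(c,u,v,z):
    o,d=ray(c,u,v); return o+d*(z-o[2])/d[2]
def cloud(c,d):
    K,R,t=(np.array(c[k]) for k in "KRt")
    v,u=np.indices(d.shape)
    P=np.stack([(u-K[0,2])/K[0,0]*d,(v-K[1,2])/K[1,1]*d,d],-1)
    return (P-t)@R
def tri(rays):
    A=np.zeros((3,3));b=np.zeros(3)
    for o,d in rays:
        d=d/np.linalg.norm(d);M=np.eye(3)-np.outer(d,d);A+=M;b+=M@o
    return np.linalg.solve(A,b)
E
python3 - <<'E'
from h import *
np.set_printoptions(precision=3,suppress=True)
ct,cs=env.get_calibration("top"),env.get_calibration("scene")
T=np.load("top0.npz");S=np.load("scene0.npz")
Ct=cloud(ct,T["d"]);Cs=cloud(cs,S["d"])
print("valid",(T["d"]>0).mean(),(S["d"]>0).mean())
def at(C,u,v,r=2):
    q=C[v-r:v+r+1,u-r:u+r+1].reshape(-1,3);return np.median(q,0)
for n,u,v in [("bench",270,300),("lid",345,150),("lid",405,200),("posttop",374,173),("handle",380,237),("box",310,180),("trayfloor",200,220),("bucketrim",52,385),("bucket rim r",134,385),("jar",468,227),("or1",334,245),("or2",359,259),("or3",425,254),("or4",275,193)]:
    print(n,at(Ct,u,v,1))
# lid: points height .165-.185
z=Ct[...,2]
def rect(m,zz,c):
    m=cv2.morphologyEx(m.astype(np.uint8),cv2.MORPH_OPEN,np.ones((3,3)))
    n,l,s,cc=cv2.connectedComponentsWithStats(m);k=1+np.argmax(s[1:,4])
    p=np.argwhere(l==k)[:,::-1]
    w=np.array([onz(c,*q,zz)[:2] for q in p]).astype(np.float32)
    return cv2.minAreaRect(w),cv2.boxPoints(cv2.minAreaRect(w)),len(p)
V,U=np.indices(z.shape)
x,y=Ct[...,0],Ct[...,1]
print("lid",rect((abs(z-.175)<.012)&(U>300)&(U<440)&(V>110)&(V<235),.175,ct))
m=(z>.2)&(U>320)&(U<430)&(V>110)&(V<235)
print("post pts",m.sum(),Ct[m].mean(0),Ct[m].max(0),Ct[m].min(0))
ps=(Cs[...,2]>.2)&(abs(Cs[...,:2]-Ct[m].mean(0)[:2]).max(-1)<.06);print("scene post",ps.sum(),Cs[ps].min(0),Cs[ps].max(0),Cs[ps].mean(0))
m=(abs(z-.148)<.02)&(U>350)&(U<405)&(V>228)&(V<245)
print("handle",m.sum(),Ct[m].mean(0),rect(m,.157,ct))
# orange
for nm,I,C in (("top",T["p"],Ct),("scene",S["p"],Cs)):
    hsv=cv2.cvtColor(I,cv2.COLOR_RGB2HSV);o=((hsv[...,0]<12)&(hsv[...,1]>200)&(hsv[...,2]>150)).astype(np.uint8)
    n,l,s,cc=cv2.connectedComponentsWithStats(o)
    for k in range(1,n):
        if s[k,4]>15: print(nm,"orange",cc[k],s[k,4],C[l==k].min(0),C[l==k].max(0))
# tray rim
m=(abs(z-.035)<.012)&(U>165)&(U<235)&(V>160)&(V<248)
print("tray",rect(cv2.morphologyEx(m.astype(np.uint8),cv2.MORPH_CLOSE,np.ones((5,5))),.035,ct))
for nm,C in(("top",Ct),("scene",Cs)):
  bx=C[(abs(C[...,0]-.25)<.3)&(C[...,1]>.45)&(C[...,1]<.95)&(C[...,2]<.5)]
  print(nm,"left maxz near bucket",np.percentile(bx[:,2],[50,90,95,99]))
I=T["p"][100:280,260:460];cv2.imwrite("pics/crop1.png",cv2.resize(I,None,fx=3.5,fy=3.3,interpolation=cv2.INTER_CUBIC)[:,:,::-1])
E
```

```text
valid 0.99590625 0.99387109375
bench [ 0.299  0.193 -0.003]
lid [ 0.725 -0.028  0.176]
lid [ 0.588 -0.192  0.174]
posttop [ 0.641 -0.098  0.274]
handle [ 0.488 -0.126  0.156]
box [0.654 0.072 0.098]
trayfloor [0.54  0.42  0.007]
bucketrim [0.102 0.706 0.201]
bucket rim r [0.051 0.587 0.008]
jar [ 0.523 -0.386  0.093]
or1 [ 0.466 -0.001  0.1  ]
or2 [ 0.427 -0.072  0.1  ]
or3 [ 0.444 -0.259  0.1  ]
or4 [0.614 0.173 0.099]
lid (((0.6651381850242615, -0.1056368499994278), (0.25993621349334717, 0.2790449857711792), 5.972869396209717), array([[ 0.521,  0.02 ],
       [ 0.55 , -0.258],
       [ 0.809, -0.231],
       [ 0.78 ,  0.047]], dtype=float32), 9165)
post pts 300 [ 0.595 -0.078  0.444] [0.651 0.001 1.286] [ 0.434 -0.113  0.202]
scene post 297 [ 0.617 -0.114  0.2  ] [ 0.654 -0.073  0.277] [ 0.639 -0.086  0.245]
handle 370 [ 0.492 -0.117  0.154] (((0.4929947257041931, -0.12050838768482208), (0.0326559841632843, 0.14204010367393494), 0.7934063673019409), array([[ 0.476, -0.05 ],
       [ 0.478, -0.192],
       [ 0.51 , -0.191],
       [ 0.508, -0.049]], dtype=float32), 361)
tray (((0.5914525985717773, 0.4067663252353668), (0.22365407645702362, 0.14917048811912537), 0.6318583488464355), array([[0.479, 0.48 ],
       [0.48 , 0.331],
       [0.704, 0.333],
       [0.702, 0.483]], dtype=float32), 435)
top left maxz near bucket [0.002 0.333 0.432 0.486]
scene left maxz near bucket [0.004 0.336 0.423 0.484]
```

View pics/crop1.png

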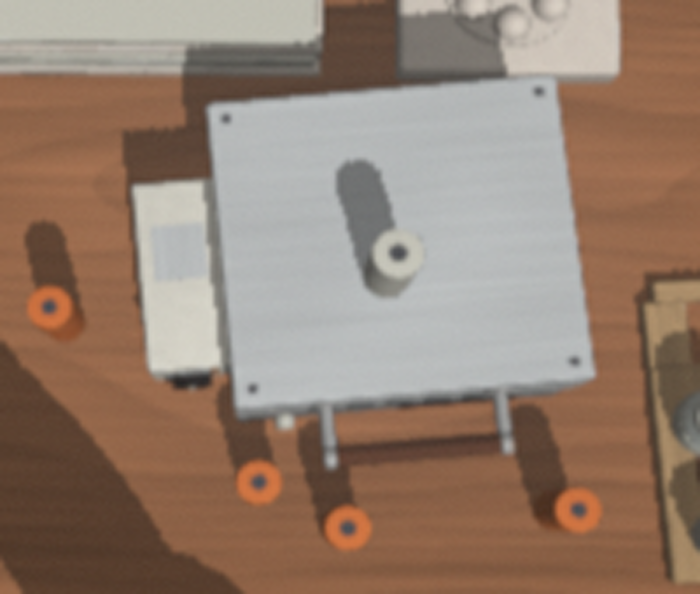

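The crop confirms the cream post standing on the lid (crop (398,253), i.e. top (374,177)). Three orange posts stand around the handle and none of them is to be touched. I'll rise clear of the bin first and refine the post position.

step_arm([
  [[0,0,-0.06],[0,0,0],1],
  [[0,0,-0.06],[0,0,0],1],
  [[0,0,-0.06],[0,0,0],1],
  [[0,0,-0.06],[0,0,0],1],
  [[0,0,-0.05],[0,0,0],1],
  [[-0.044,-0.037,0],[0,0,0],1],
  [[-0.044,-0.037,0],[0,0,0],1],
  [[-0.044,-0.037,0],[0,0,0],1],
])

```text
t: 0.77
eef_pos: [0.2662, 0.5243, 0.4239]
tool_rot: [180.0, 0.0, 160.9]
ft_force: [1.1, 0.7, -0.0]
width: 0.0852
grasp_force: 0.0
```

step_arm([
  [[-0.044,-0.037,0],[0,0,0],1],
  [[-0.044,-0.037,0],[0,0,0],1],
  [[-0.044,-0.037,0],[0,0,0],1],
  [[-0.044,-0.037,0],[0,0,0],1],
  [[-0.044,-0.037,0],[0,0,0],1],
  [[-0.044,-0.037,0],[0,0,0],1],
  [[-0.044,-0.037,0],[0,0,0],1],
  [[-0.044,-0.037,0],[0,0,0],1],
])

```text
t: 1.43
eef_pos: [0.4077, 0.2865, 0.4238]
tool_rot: [-180.0, -0.0, 160.9]
ft_force: [0.8, -0.1, -0.2]
width: 0.0853
grasp_force: 0.0
```

step_arm([
  [[-0.044,-0.037,0],[0,0,0],1],
  [[-0.044,-0.037,0],[0,0,0],1],
  [[-0.044,-0.037,0],[0,0,0],1],
  [[-0.044,-0.037,0],[0,0,0],1],
  [[-0.044,-0.037,0],[0,0,0],1],
  [[-0.044,-0.037,0],[0,0,0],1],
  [[-0.044,-0.037,0],[0,0,0],1],
  [[0,0,0],[0,0,0],1],
])

```text
t: 2.1
eef_pos: [0.5332, 0.0732, 0.4238]
tool_rot: [-179.8, 0.1, 160.3]
ft_force: [-0.2, -0.7, 0.8]
width: 0.0855
grasp_force: 0.0
```

```bash
python3 - <<'E'
from h import *
np.set_printoptions(precision=4,suppress=True)
s=env.observe();print(s["t"],s["joint_positions"],s["eef_pos"],s["tool_rot"])
cw=env.get_calibration("wrist");p,d=env.capture("wrist");cv2.imwrite("pics/w1.png",p[:,:,::-1])
for n,c,D in(("top",env.get_calibration("top"),np.load("top0.npz")["d"]),("scene",env.get_calibration("scene"),np.load("scene0.npz")["d"]),("wrist",cw,d)):
    C=cloud(c,D);m=(abs(C[...,2]-.275)<.008)&(abs(C[...,0]-.636)<.05)&(abs(C[...,1]+.095)<.05)
    q=C[m]; print(n,m.sum(),q.mean(0),cv2.minEnclosingCircle(q[:,:2].astype(np.float32)) if len(q) else 0, np.argwhere(m)[:,::-1].mean(0))
E
```

```text
2.1 [-31.5252  11.7098  22.6724  92.6125  -4.3651  76.5692  62.03  ] [0.5332 0.0732 0.4238] [-179.8027    0.1422  160.2949]
top 182 [ 0.6332 -0.0961  0.2743] ((0.6336127519607544, -0.09625429660081863), 0.018919924274086952) [373.1099 176.1484]
scene 83 [ 0.6345 -0.0924  0.2728] ((0.6337137818336487, -0.09404246509075165), 0.021043991670012474) [296.0843 154.759 ]
wrist 130 [ 0.6368 -0.0802  0.2737] ((0.6378235816955566, -0.08101306855678558), 0.008736415766179562) [202.3231 342.9769]
```

View pics/w1.png

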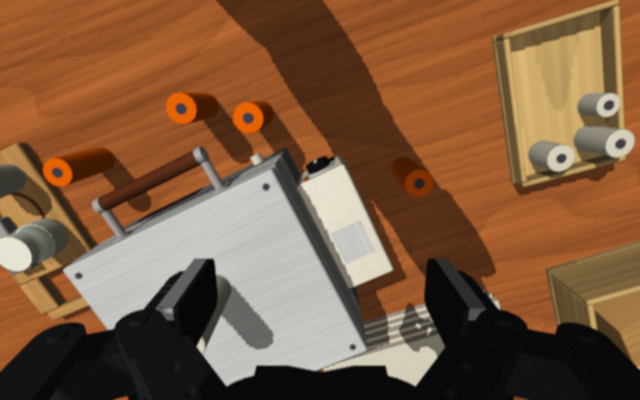

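The wrist view shows the handle bar at (150,180), the orange posts at (182,108), (248,118), (58,172) and (415,182), and the tray at (560,95) with its empty half toward the top. The target post is behind the left finger at about (205,340). The two fixed views agree on the post top at (0.6335, -0.0955, 0.274).

step_arm([
  [[-0.042,-0.0347,0],[0,0,0],1],
  [[-0.042,-0.0347,0],[0,0,0],1],
  [[-0.042,-0.0347,0],[0,0,0],1],
  [[-0.042,-0.0347,0],[0,0,0],1],
  [[-0.042,-0.0347,0],[0,0,0],1],
  [[-0.042,-0.0347,0],[0,0,0],1],
  [[0,0,0],[0,0,0],1],
  [[0,0,0],[0,0,0],1],
])

```text
t: 2.82
eef_pos: [0.633, -0.0874, 0.423]
tool_rot: [-180.0, -0.1, 160.8]
ft_force: [0.2, 1.5, -0.8]
width: 0.0852
grasp_force: 0.0
```

```bash
python3 - <<'E'
from h import *
np.set_printoptions(precision=4,suppress=True)
s=env.observe();print(s["t"],s["joint_positions"],s["eef_pos"],s["tool_rot"])
cw=env.get_calibration("wrist");p,d=env.capture("wrist");cv2.imwrite("pics/w2.png",p[:,:,::-1]);C=cloud(cw,d);np.save("w2C.npy",C)
print("cam",-np.array(cw["R"]).T@cw["t"],np.array(cw["R"])[2])
z=C[...,2]
m=(abs(z-.175)<.006)&(abs(C[...,0]-.66)<.2)&(abs(C[...,1]+.1)<.2);print("lid",m.sum(),C[m].mean(0),C[m].min(0),C[m].max(0))
m=(abs(z-.148)<.015)&(abs(C[...,0]-.49)<.025)&(abs(C[...,1]+.12)<.055);q=C[m]
if len(q): print("bar",m.sum(),q.mean(0),q.max(0),q.min(0),np.polyfit(q[:,1],q[:,0],1))
for n in("top",):
    Ct=cloud(env.get_calibration(n),np.load(n+"0.npz")["d"])
    for lo,hi,t in((.03,.045,"rim"),(.0,.016,"floor"),(.034,.08,"posts")):
        m=(Ct[...,2]>lo)&(Ct[...,2]<hi)&(abs(Ct[...,0]-.59)<.1)&(abs(Ct[...,1]-.407)<.065);q=Ct[m];print(t,m.sum(),q.min(0),q.max(0))
E
```

```text
2.8167 [-14.3496  24.3472  27.1744  77.5369 -10.9624  80.7949  83.2666] [ 0.633  -0.0874  0.423 ] [-179.954    -0.0841  160.7582]
cam [ 0.5657 -0.0639  0.5479] [ 0.2667 -0.0929 -0.9593]
lid 56230 [ 0.6524 -0.1     0.1758] [ 0.5214 -0.2566  0.1708] [0.8078 0.0466 0.1808]
bar 2022 [ 0.4913 -0.119   0.1556] [ 0.505  -0.0651  0.1599] [ 0.4766 -0.1749  0.1477] [-0.1045  0.4789]
rim 184 [0.4907 0.342  0.03  ] [0.6767 0.4716 0.0448]
floor 1970 [0.49   0.3423 0.0001] [0.69   0.4719 0.0157]
posts 453 [0.4907 0.3424 0.0341] [0.6804 0.4716 0.0762]
```

View pics/w2.png

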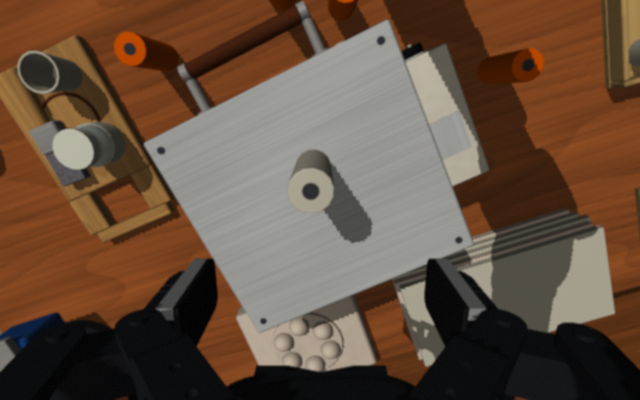

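The wrist view has the post top centred at (311,190), and the bar runs from (185,72) to (303,8). I'll measure the post from this view as the second viewpoint.

```bash
python3 - <<'E'
from h import *
np.set_printoptions(precision=4,suppress=True)
C=np.load("w2C.npy");m=(abs(C[...,2]-.274)<.006)&(abs(C[...,0]-.633)<.05)&(abs(C[...,1]+.095)<.05);q=C[m]
P=np.array([*cv2.minEnclosingCircle(q[:,:2].astype(np.float32))[0],.25]);print(m.sum(),q.mean(0),P)
from scipy.spatial.transform import Rotation as Ro
s=env.observe();R=Ro.from_euler("xyz",s["tool_rot"],degrees=True).as_matrix()
print("shift/.6",R.T@(np.array([P[0],P[1],.25])-s["eef_pos"])/.6)
E
```

```text
1720 [ 0.6313 -0.0957  0.2756] [ 0.6323 -0.0963  0.25  ]
shift/.6 [-0.0054 -0.0172  0.2887]
```

step_arm([
  [[-0.005,-0.017,0.03],[0,0,0],1],
  [[0,0,0.05],[0,0,0],1],
  [[0,0,0.05],[0,0,0],1],
  [[0,0,0.05],[0,0,0],1],
  [[0,0,0.05],[0,0,0],1],
  [[0,0,0.04],[0,0,0],1],
  [[0,0,0.02],[0,0,0],1],
  [[0,0,0],[0,0,0],1],
])

```text
t: 3.53
eef_pos: [0.6307, -0.0947, 0.2473]
tool_rot: [-180.0, -0.3, 161.0]
ft_force: [-0.4, 1.3, 0.8]
width: 0.0855
grasp_force: 0.0
```

step_arm([
  [[0,0,0],[0,0,0],0.3],
  [[0,0,0],[0,0,0],0.3],
  [[0,0,0],[0,0,0],0.3],
  [[0,0,0],[0,0,0],0.3],
  [[0,0,0],[0,0,0],0.3],
  [[0,0,0],[0,0,0],0.3],
  [[0,0,0],[0,0,0],0.3],
  [[0,0,0],[0,0,0],0.3],
], force=40)

```text
t: 4.2
eef_pos: [0.6334, -0.0974, 0.2517]
tool_rot: [179.9, 0.1, 160.9]
ft_force: [-0.3, 0.6, 6.8]
width: 0.0371
grasp_force: 39.9
```

step_arm([
  [[0,0,-0.01],[0,0,0],0.3],
  [[0,0,-0.02],[0,0,0],0.3],
  [[0,0,-0.03],[0,0,0],0.3],
  [[0,0,-0.03],[0,0,0],0.3],
  [[0,0,-0.03],[0,0,0],0.3],
  [[0,0,-0.02],[0,0,0],0.3],
  [[0.01,0.018,0],[0,0,0],0.3],
  [[0.017,0.029,0],[0,0,0],0.3],
])

```text
t: 4.87
eef_pos: [0.6263, -0.0672, 0.3347]
tool_rot: [-179.9, 0.1, 160.6]
ft_force: [-0.0, 0.5, -1.7]
width: 0.0369
grasp_force: 40.3
```

step_arm([
  [[0.023,0.04,0],[0,0,0],0.3],
  [[0.023,0.04,0],[0,0,0],0.3],
  [[0.023,0.04,0],[0,0,0],0.3],
  [[0.023,0.04,0],[0,0,0],0.3],
  [[0.023,0.04,0],[0,0,0],0.3],
  [[0.023,0.04,0],[0,0,0],0.3],
  [[0.023,0.04,0],[0,0,0],0.3],
  [[0.023,0.04,0],[0,0,0],0.3],
])

```text
t: 5.53
eef_pos: [0.5835, 0.1545, 0.333]
tool_rot: [-180.0, -0.1, 160.9]
ft_force: [0.7, -0.6, -2.7]
width: 0.0368
grasp_force: 40.3
```

step_arm([
  [[0.023,0.04,0],[0,0,0],0.3],
  [[0.023,0.04,0],[0,0,0],0.3],
  [[0.023,0.04,0],[0,0,0],0.3],
  [[0.023,0.04,0],[0,0,0],0.3],
  [[0.023,0.04,0],[0,0,0],0.3],
  [[0.023,0.04,0],[0,0,0],0.3],
  [[0.023,0.04,0],[0,0,0],0.3],
  [[0,0,0],[0,0,0],0.3],
])

```text
t: 6.2
eef_pos: [0.5442, 0.3512, 0.3323]
tool_rot: [179.9, -0.3, 161.4]
ft_force: [-1.6, 1.5, -3.4]
width: 0.037
grasp_force: 40.5
```

```bash
python3 - <<'E'
from h import *
np.set_printoptions(precision=4,suppress=True)
s=env.observe();print(s["t"],s["joint_positions"],s["eef_pos"],s["tool_rot"],s["ft_force"],s["width"],s["grasp_force"])
cw=env.get_calibration("wrist");p,d=env.capture("wrist");cv2.imwrite("pics/w3.png",p[:,:,::-1]);C=cloud(cw,d)
z=C[...,2];near=(abs(C[...,0]-.59)<.13)&(abs(C[...,1]-.407)<.09)
for lo,hi,t in((.025,.037,"rim"),(.003,.014,"floor"),(.043,.08,"posts")):
    m=near&(z>lo)&(z<hi);q=C[m];print(t,m.sum(),q.min(0) if len(q) else 0,q.max(0) if len(q) else 0,np.median(q,0))
m=(near&(z>.025)&(z<.04));print("rim rect",cv2.minAreaRect(C[m][:,:2].astype(np.float32)))
# held post bottom
tc=s["eef_pos"];m=(np.linalg.norm(C[...,:2]-tc[:2],axis=-1)<.024)&(z>.15);q=C[m];print("post",m.sum(),q.min(0),q.max(0))
E
```

```text
6.2 [-49.6209  27.3648  19.0635  83.8749  -9.4819  70.3935  42.1063] [0.5442 0.3512 0.3323] [179.8816  -0.2809 161.4456] [-1.6034  1.5051 -3.3671] 0.03695188170421326 40.463255792856216
rim 3474 [0.4756 0.3421 0.025 ] [0.7033 0.4967 0.037 ] [0.5526 0.4544 0.0351]
floor 12897 [0.4611 0.322  0.003 ] [0.7193 0.4952 0.014 ] [0.5598 0.4184 0.0089]
posts 2235 [0.5965 0.3658 0.043 ] [0.6796 0.4741 0.0773] [0.6489 0.4462 0.059 ]
rim rect ((0.5894062519073486, 0.41643843054771423), (0.1501334309577942, 0.21949662268161774), 86.37201690673828)
post 24680 [0.5225 0.328  0.2569] [0.5622 0.3751 0.4068]
```

View pics/w3.png

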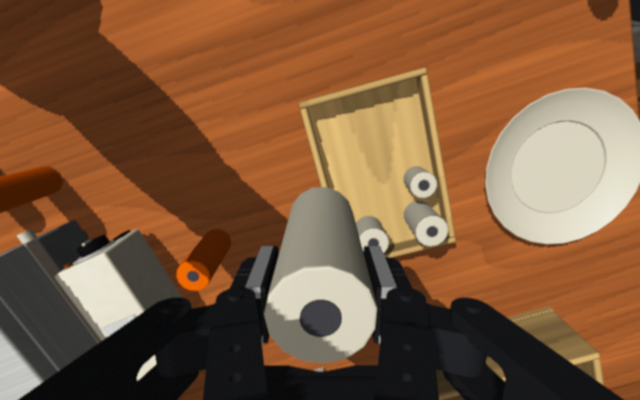

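The post is held upright between the pads, with its top at (320,318). The tray corners are at (302,105), (425,72) and (452,243). The short posts at (425,183), (430,230) and (372,242) are in the tray's far part, and its near-top half is empty. I'll check the tray centre against the top view and compute the shift.

```bash
python3 - <<'E'
from h import *
from scipy.spatial.transform import Rotation as Ro
np.set_printoptions(precision=4,suppress=True)
ct=env.get_calibration("top")
print("top corners",[onz(ct,u,v,.035)[:2] for u,v in((177,168),(228,170),(222,240),(172,238))])
s=env.observe();R=Ro.from_euler("xyz",s["tool_rot"],degrees=True).as_matrix()
a=np.deg2rad(-3.63);T=np.array([.5894-.055*np.cos(a),.4145-.055*np.sin(a)]);print(T,s["eef_pos"])
print(R.T@(np.array([*T,.083])-s["eef_pos"])/.6)
E
```

```text
top corners [array([0.6992, 0.4923]), array([0.6946, 0.3319]), array([0.4775, 0.3394]), array([0.4814, 0.4928])]
[0.5345 0.418 ] [0.5455 0.3477 0.3324]
[0.0535 0.1052 0.4158]
```

step_arm([
  [[0.0134,0.0263,0],[0,0,0],0.3],
  [[0.0134,0.0263,0],[0,0,0],0.3],
  [[0.0134,0.0263,0.02],[0,0,0],0.3],
  [[0.0134,0.0263,0.04],[0,0,0],0.3],
  [[0,0,0.05],[0,0,0],0.3],
  [[0,0,0.05],[0,0,0],0.3],
  [[0,0,0.05],[0,0,0],0.3],
  [[0,0,0.05],[0,0,0],0.3],
])

```text
t: 6.92
eef_pos: [0.5379, 0.4138, 0.1753]
tool_rot: [-180.0, -0.1, 160.9]
ft_force: [0.1, -0.4, -2.0]
width: 0.0369
grasp_force: 40.7
```

step_arm([
  [[0,0,0.05],[0,0,0],0.3],
  [[0,0,0.04],[0,0,0],0.3],
  [[0,0,0.02],[0,0,0],0.3],
  [[0,0,0.01],[0,0,0],0.3],
  [[0,0,0],[0,0,0],0.3],
  [[0,0,0],[0,0,0],0.3],
])

```text
t: 7.42
eef_pos: [0.5396, 0.4135, 0.1069]
tool_rot: [179.9, 0.0, 160.9]
ft_force: [0.8, -0.5, -2.3]
width: 0.0373
grasp_force: 40.6
```

```bash
python3 - <<'E'
from h import *
np.set_printoptions(precision=4,suppress=True)
s=env.observe();print(s["t"],s["eef_pos"],s["tool_rot"],s["ft_force"],s["width"])
for n in("top","scene"):
    p,d=env.capture(n);C=cloud(env.get_calibration(n),d);z=C[...,2]
    m=(np.linalg.norm(C[...,:2]-s["eef_pos"][:2],axis=-1)<.023)&(z<.2);print(n,m.sum(),np.percentile(C[m],[0,2,50,98,100],axis=0))
E
```

```text
7.4167 [0.5396 0.4135 0.1069] [179.9189   0.0498 160.8791] [ 0.7792 -0.4669 -2.3309] 0.03726067886692934
top 89 [[0.5179 0.3916 0.0009]
 [0.5181 0.3924 0.0015]
 [0.5401 0.4008 0.0078]
 [0.5596 0.423  0.1086]
 [0.5621 0.4284 0.1187]]
scene 545 [[0.5224 0.3911 0.0024]
 [0.5294 0.3924 0.0045]
 [0.5519 0.4167 0.0789]
 [0.5598 0.434  0.1929]
 [0.5623 0.4357 0.1992]]
```

step_arm([
  [[0,0,0.01],[0,0,0],0.3],
  [[0,0,0.01],[0,0,0],0.3],
  [[0,0,0.005],[0,0,0],0.3],
  [[0,0,0.004],[0,0,0],0.3],
  [[0,0,0.002],[0,0,0],0.3],
  [[0,0,0],[0,0,0],0.3],
  [[0,0,0],[0,0,0],0.3],
])

```text
t: 8.1
eef_pos: [0.5391, 0.4127, 0.0874]
tool_rot: [-180.0, 0.0, 160.9]
ft_force: [0.2, -0.8, -1.1]
width: 0.037
grasp_force: 40.6
```

step_arm([
  [[0,0,0.003],[0,0,0],0.3],
  [[0,0,0],[0,0,0],0.3],
  [[0,0,0],[0,0,0],0.3],
])

```text
t: 8.35
eef_pos: [0.539, 0.4128, 0.0856]
tool_rot: [-180.0, -0.0, 160.9]
ft_force: [0.9, 0.5, -1.9]
width: 0.0376
grasp_force: 40.6
```

step_arm([
  [[0,0,0.003],[0,0,0],0.3],
  [[0,0,0],[0,0,0],0.3],
  [[0,0,0],[0,0,0],0.3],
])

```text
t: 8.6
eef_pos: [0.5394, 0.413, 0.0847]
tool_rot: [180.0, 0.0, 160.9]
ft_force: [-1.4, -0.6, 5.6]
width: 0.0369
grasp_force: 41.2
```

step_arm([
  [[0,0,0.002],[0,0,0],0.3],
  [[0,0,0],[0,0,0],0.3],
  [[0,0,0],[0,0,0],0.3],
])

```text
t: 8.85
eef_pos: [0.5395, 0.4131, 0.0847]
tool_rot: [179.9, 0.0, 160.9]
ft_force: [-3.3, -3.8, 13.5]
width: 0.0371
grasp_force: 41.8
```

Contact with the tray floor. I'll ease off, release, and rise.

step_arm([
  [[0,0,-0.002],[0,0,0],0.3],
  [[0,0,0],[0,0,0],0.5],
  [[0,0,0],[0,0,0],0.6],
  [[0,0,0],[0,0,0],0.7],
  [[0,0,0],[0,0,0],0.8],
  [[0,0,0],[0,0,0],0.8],
  [[0,0,-0.01],[0,0,0],0.8],
  [[0,0,-0.03],[0,0,0],0.8],
])

```text
t: 9.52
eef_pos: [0.5374, 0.4116, 0.1056]
tool_rot: [-179.8, -0.1, 160.9]
ft_force: [-0.5, -0.1, 0.0]
width: 0.0681
grasp_force: 0.0
```

step_arm([
  [[0,0,-0.05],[0,0,0],0.8],
  [[0,0,-0.06],[0,0,0],0.8],
  [[0,0,-0.06],[0,0,0],0.8],
  [[0,0,-0.06],[0,0,0],0.8],
  [[0,0,-0.06],[0,0,0],0.8],
  [[0,0,-0.06],[0,0,0],0.8],
  [[0,0,0],[0,0,0],0.8],
  [[0,0,0],[0,0,0],0.8],
])

```text
t: 10.18
eef_pos: [0.5402, 0.4133, 0.3211]
tool_rot: [179.7, 0.2, 160.9]
ft_force: [0.4, 0.0, -0.7]
width: 0.0683
grasp_force: 0.0
```

```bash
python3 - <<'E'
from h import *
np.set_printoptions(precision=4,suppress=True)
s=env.observe();print(s["t"],s["joint_positions"],s["eef_pos"],s["tool_rot"],s["ft_force"],s["width"])
p,d=env.capture("wrist");cv2.imwrite("pics/w4.png",p[:,:,::-1])
C=cloud(env.get_calibration("wrist"),d);z=C[...,2]
m=(np.linalg.norm(C[...,:2]-[.5392,.413],axis=-1)<.03)&(z<.2);q=C[m];print(m.sum(),q.max(0),q.min(0));t=q[q[:,2]>.1];print(len(t),t.mean(0) if len(t) else 0)
E
```

```text
10.1833 [-53.1499  31.1556  18.6292  79.524  -10.1105  70.6227  37.1398] [0.5402 0.4133 0.3211] [179.7203   0.1636 160.8657] [ 0.351   0.0307 -0.6887] 0.0683396543522638
2120 [0.5639 0.4426 0.11  ] [0.5095 0.3831 0.0036]
1169 [0.5357 0.4132 0.1063]
```

View pics/w4.png

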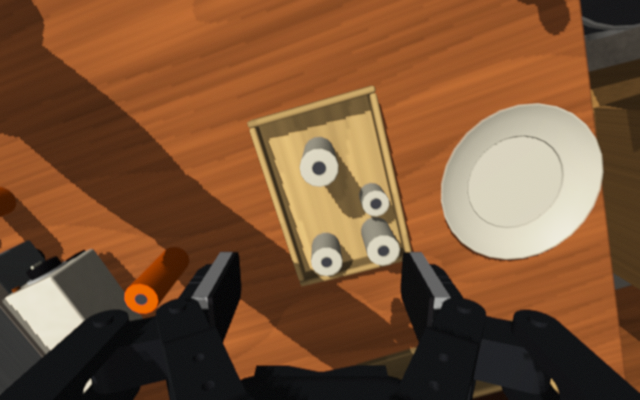

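The post stands upright in the empty half of the tray (top at (319,167)), with the three short posts untouched at (375,202), (380,245) and (326,262). Next I'll work out which tool tilt keeps the arm within range over the whole lid arc, by fitting a simple arm model to the recorded poses.

```bash
cat > k.py <<'E'
import numpy as np, itertools
from scipy.spatial.transform import Rotation as Ro
from scipy.optimize import least_squares
D=[([-74.6676,30.7742,-.2546,88.1648,.1488,61.1519,-4.0806],[.212795,.61361,.24919],[-179.91,.006,160.878]),
([-31.5252,11.7098,22.6724,92.6125,-4.3651,76.5692,62.03],[.5332,.0732,.4238],[-179.8027,.1422,160.2949]),
([-14.3496,24.3472,27.1744,77.5369,-10.9624,80.7949,83.2666],[.633,-.0874,.423],[-179.954,-.0841,160.7582]),
([-49.6209,27.3648,19.0635,83.8749,-9.4819,70.3935,42.1063],[.5442,.3512,.3323],[179.8816,-.2809,161.4456]),
([-53.1499,31.1556,18.6292,79.524,-10.1105,70.6227,37.1398],[.5402,.4133,.3211],[179.7203,.1636,160.8657])]
def fk(q,p,s):
    b,d0,y1,L1,a3,L2,a5,Lt,b7=p
    r=lambda a,v:Ro.from_euler(a,v,degrees=True)
    R=r("z",-q[0]+b*57.3);x=np.array([0,0,d0])
    R=R*r("y",q[1])*r("z",s[0]*q[2]);x=x+R.apply([a3,y1,L1])
    R=R*r("y",q[3])*r("z",s[1]*q[4]);x=x+R.apply([-a3,0,L2])
    R=R*r("y",q[5]);x=x+R.apply([a5,0,0])
    R=R*r("z",s[2]*q[6]+b7*57.3);x=x+R.apply([0,0,Lt])
    return x,R
def res(p,s):
    o=[]
    for q,e,a in D:
        x,R=fk(q,p,s);o+=list(x-e)+list(.3*(Ro.from_euler("xyz",a,degrees=True).inv()*R).as_rotvec())
    return np.array(o)
def fit():
    best=None
    for s in itertools.product((1,-1),repeat=3):
        for b7 in(0,1.57,3.14,-1.57):
            f=least_squares(res,[0,.3,0,.35,0,.35,0,.25,b7],args=(s,))
            if best is None or f.cost<best[0]: best=(f.cost,f.x,s)
    return best
E
python3 - <<'E'
from k import *
np.set_printoptions(precision=4,suppress=True)
c,p,s=fit();print(c,p,s);print(np.abs(res(p,s)).max());np.savez("kin.npz",p=p,s=s)
lo=np.array([-154.64,-21.42,-72.66,13.99,-74.86,10.95,-158.01]);hi=np.array([154.64,123.67,72.17,137.28,254.86,109.41,158.01])
yaw=np.deg2rad(5.97);ex=np.array([np.cos(yaw),np.sin(yaw),0]);ey=np.array([-ex[1],ex[0],0]);ez=np.array([0,0,1.])
H=np.array([.804,-.091,.1])
def target(th,tilt,sg):
    c_,s_=np.cos(th),np.sin(th);P=H+ex*(-.315*c_+.048*s_)+ez*(.315*s_+.048*c_)
    a=np.deg2rad(tilt)-th; z=np.sin(a)*ex-np.cos(a)*ez; y=sg*(np.cos(a)*ex+np.sin(a)*ez); return P,np.stack([np.cross(y,z),y,z],1)
if 1:
  for tilt in(0,10,20,30,40,45):
    for sg in(1,):
      out=[];q=np.array([-5,20,5,110,0,60,10.])
      for th in(0,.2,.4,.6,.8):
        P,R=target(th,tilt,sg);T=Ro.from_matrix(R)
        f=least_squares(lambda v:np.r_[fk(v,p,s)[0]-P,.3*(T.inv()*fk(v,p,s)[1]).as_rotvec(),1e-4*(v-q)/10],np.clip(q,lo+1,hi-1),bounds=(lo+.5,hi-.5));q=f.x
        out.append((round(1000*np.linalg.norm(f.fun[:6]),1),q.round(0).astype(int).tolist()))
      print(tilt,sg);[print("   ",o) for o in out]
E
```

```text
1.2387861276729572e-05 [-0.0361  0.576  -0.0202  0.4987 -0.0116  0.4628 -0.007   0.5277  1.5346] (-1, -1, -1)
0.0019236512701238384
0 1
    (np.float64(0.0), [5, 26, 5, 114, -4, 41, 19])
    (np.float64(0.0), [1, 31, 7, 95, 0, 65, 14])
    (np.float64(0.0), [0, 42, 7, 73, 1, 88, 12])
    (np.float64(11.1), [-4, 55, 15, 48, -3, 109, 14])
    (np.float64(91.7), [-8, 55, 19, 47, -3, 109, 15])
10 1
    (np.float64(0.0), [13, 19, 1, 125, -9, 26, 28])
    (np.float64(0.0), [5, 22, 4, 108, -2, 52, 16])
    (np.float64(0.0), [2, 31, 5, 86, 1, 75, 12])
    (np.float64(0.0), [0, 45, 5, 60, 2, 98, 11])
    (np.float64(47.3), [-5, 53, 15, 46, -3, 109, 14])
20 1
    (np.float64(0.0), [30, 17, -11, 136, -31, 11, 55])
    (np.float64(0.0), [13, 15, -1, 119, -4, 38, 21])
    (np.float64(0.0), [8, 22, 0, 99, 1, 62, 13])
    (np.float64(0.0), [4, 34, 0, 75, 3, 85, 10])
    (np.float64(2.7), [-2, 52, 12, 44, -3, 109, 13])
30 1
    (np.float64(34.4), [53, 21, -26, 137, -57, 11, 91])
    (np.float64(0.0), [27, 10, -10, 130, -15, 24, 36])
    (np.float64(0.0), [17, 14, -7, 111, -1, 49, 16])
    (np.float64(0.0), [11, 24, -7, 89, 4, 71, 10])
    (np.float64(0.0), [6, 40, -5, 61, 6, 95, 7])
40 1
    (np.float64(63.2), [84, 35, -44, 137, -67, 11, 123])
    (np.float64(15.1), [80, 15, -61, 137, -5, 13, 33])
    (np.float64(0.0), [67, 11, -57, 123, 6, 35, 13])
    (np.float64(0.0), [49, 21, -51, 102, 17, 60, -1])
    (np.float64(0.0), [33, 34, -45, 76, 24, 85, -6])
45 1
    (np.float64(70.7), [98, 48, -48, 137, -70, 11, 141])
    (np.float64(33.3), [89, 21, -66, 137, -4, 12, 39])
    (np.float64(0.0), [79, 8, -66, 128, -2, 28, 23])
    (np.float64(0.0), [58, 17, -57, 108, 15, 53, 2])
    (np.float64(0.0), [40, 30, -50, 84, 23, 78, -6])
```

The arm fits the model (residual under 2 mm). A start tilt of 10° forward works. The tool will then turn less than the lid and end about 15° backward, with the bar rolling in the fingers. Handle centre is about (0.491, -0.124, 0.148), and the kiln is yawed +6°.

step_arm([
  [[-0.0121,-0.0552,0],[0,0,0],0.6],
  [[-0.0121,-0.0552,0],[0,0,0],0.42],
  [[-0.0121,-0.0552,0],[0,0,0],0.42],
  [[-0.0121,-0.0552,0],[0,0,0],0.42],
  [[-0.0121,-0.0552,0],[0,0,0],0.42],
  [[-0.0121,-0.0552,0],[0,0,0],0.42],
  [[-0.0121,-0.0552,0],[0,0,0],0.42],
  [[-0.0121,-0.0552,0],[0,0,0],0.42],
])

```text
t: 10.9
eef_pos: [0.5056, 0.1416, 0.3163]
tool_rot: [-179.9, -0.1, 160.9]
ft_force: [-0.0, -0.7, -0.6]
width: 0.0357
grasp_force: 0.0
```

step_arm([
  [[-0.0121,-0.0552,0],[0,0,0],0.42],
  [[-0.0121,-0.0552,0],[0,0,0],0.42],
  [[-0.0121,-0.0552,0],[0,0,0],0.42],
  [[-0.0121,-0.0552,0],[0,0,0],0.42],
  [[-0.0121,-0.0552,0],[0,0,0],0.42],
  [[-0.0121,-0.0552,0],[0,0,0],0.42],
  [[-0.0121,-0.0552,0],[0,0,0],0.42],
  [[-0.0121,-0.0552,0],[0,0,0],0.42],
])

```text
t: 11.57
eef_pos: [0.4737, -0.1272, 0.3165]
tool_rot: [-180.0, -0.1, 160.9]
ft_force: [0.5, -0.1, 1.6]
width: 0.0361
grasp_force: 0.0
```

step_arm([
  [[0,0,0],[0,0,0.054],0.42],
  [[0,0,0],[0,0,0.054],0.42],
  [[0,0,0],[0,0,0.054],0.42],
  [[0,0,0],[0,0,0.054],0.42],
  [[0,0,0],[0,0,0.054],0.42],
  [[0,0,0],[0,0,0.054],0.42],
  [[0,0,0],[0,0,0.054],0.42],
  [[0,0,0],[0,0,0.054],0.42],
])

```text
t: 12.23
eef_pos: [0.4741, -0.1257, 0.3164]
tool_rot: [-179.8, -0.1, 108.7]
ft_force: [0.1, -0.1, -0.3]
width: 0.0357
grasp_force: 0.0
```

step_arm([
  [[0,0,0],[0,0,0.054],0.42],
  [[0,0,0],[0,0,0.054],0.42],
  [[0,0,0],[-0.042,0,0],0.42],
  [[0,0,0],[-0.041,0,0],0.42],
  [[0,0,0],[0,0,0],0.42],
  [[0,0,0],[0,0,0],0.42],
])

```text
t: 12.73
eef_pos: [0.4737, -0.1256, 0.317]
tool_rot: [170.2, -0.1, 96.1]
ft_force: [0.1, 0.8, -0.1]
width: 0.036
grasp_force: 0.0
```

```bash
cat > g.py <<'E'
from h import *
from scipy.spatial.transform import Rotation as Ro
np.set_printoptions(precision=4,suppress=True)
s=env.observe();R=Ro.from_euler("xyz",s["tool_rot"],degrees=True).as_matrix()
yaw=np.deg2rad(5.97);ex=np.array([np.cos(yaw),np.sin(yaw),0]);ez=np.array([0,0,1.]);H=np.array([.804,-.091,.1])
def target(th,tilt):
    P=H+ex*(-.315*np.cos(th)+.048*np.sin(th))+ez*(.315*np.sin(th)+.048*np.cos(th))
    a=np.deg2rad(tilt);z=np.sin(a)*ex-np.cos(a)*ez;y=np.cos(a)*ex+np.sin(a)*ez
    return P,np.stack([np.cross(y,z),y,z],1)
def rel(P,T):
    return R.T@(P-s["eef_pos"])/.6, np.degrees(Ro.from_matrix(R.T@T).as_rotvec())/120
E
python3 - <<'E'
from g import *
print(s["t"],s["joint_positions"],s["eef_pos"],s["tool_rot"],s["width"],s["ft_force"])
P,T=target(0,10);print("bar",P);print("pre",rel(P-.09*T[:,2],T));print("grasp",rel(P,T))
p,d=env.capture("wrist");cv2.imwrite("pics/w5.png",p[:,:,::-1]);C=cloud(env.get_calibration("wrist"),d)
m=(abs(C[...,2]-.15)<.012)&(abs(C[...,0]-.491)<.02)&(abs(C[...,1]+.124)<.055);q=C[m]
if len(q): print("bar",m.sum(),q.mean(0),q.min(0),q.max(0),np.polyfit(q[:,1],q[:,0],1))
E
```

```text
12.7333 [-28.037    5.7763  43.0965 115.7746  -9.5845  51.2304  26.1017] [ 0.4737 -0.1256  0.317 ] [170.2285  -0.0881  96.072 ] 0.03604384107947319 [ 0.0977  0.7749 -0.0999]
bar [ 0.4907 -0.1238  0.148 ]
pre (array([-0.0002, -0.0204,  0.1324]), array([-0.0019, -0.0009,  0.0007]))
grasp (array([-0.0004, -0.0198,  0.2824]), array([-0.0019, -0.0009,  0.0007]))
bar 2707 [ 0.4907 -0.1215  0.156 ] [ 0.4771 -0.179   0.1477] [ 0.5063 -0.0691  0.1606] [-0.1095  0.4774]
```

View pics/w5.png

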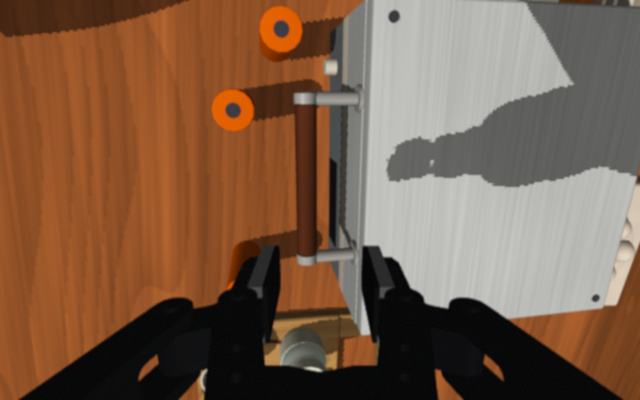

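The wrist view shows the bar vertical at x≈306 from y 100 to 262, with the fingers at 265 and 375. The orange posts at (281,30), (233,110) and (245,265) are clear of the fingers' path. Descending.

step_arm([
  [[0,-0.02,0.02],[0,0,0],0.42],
  [[0,0,0.04],[0,0,0],0.42],
  [[0,0,0.04],[0,0,0],0.42],
  [[0,0,0.035],[0,0,0],0.42],
  [[0,0,0],[0,0,0],0.42],
  [[0,0,0],[0,0,0],0.42],
])

```text
t: 13.28
eef_pos: [0.4773, -0.1257, 0.2352]
tool_rot: [170.3, 0.0, 96.1]
ft_force: [0.0, 0.2, -0.1]
width: 0.036
grasp_force: 0.0
```

```bash
python3 - <<'E'
from g import *
print(s["t"],s["joint_positions"],s["eef_pos"],s["tool_rot"],s["ft_force"])
P,T=target(0,10);print("grasp",rel(P,T))
E
```

```text
13.2833 [-23.5601  14.2651  40.7084 120.8368 -19.8139  40.7401  35.8727] [ 0.4773 -0.1257  0.2352] [170.2736   0.0408  96.1057] [ 0.0438  0.2029 -0.0618]
grasp (array([ 0.0009, -0.0023,  0.147 ]), array([-0.0023,  0.0001,  0.0012]))
```

step_arm([
  [[0,-0.002,0.03],[0,0,0],0.42],
  [[0,0,0.03],[0,0,0],0.42],
  [[0,0,0.03],[0,0,0],0.42],
  [[0,0,0.025],[0,0,0],0.42],
  [[0,0,0.02],[0,0,0],0.42],
  [[0,0,0.012],[0,0,0],0.42],
  [[0,0,0],[0,0,0],0.42],
  [[0,0,0],[0,0,0],0.42],
])

```text
t: 13.95
eef_pos: [0.4921, -0.1244, 0.1497]
tool_rot: [170.0, 0.0, 96.1]
ft_force: [0.5, -0.5, 0.1]
width: 0.0358
grasp_force: 0.0
```

step_arm([
  [[0,0,0],[0,0,0],0.1],
  [[0,0,0],[0,0,0],0.1],
  [[0,0,0],[0,0,0],0.1],
  [[0,0,0],[0,0,0],0.1],
  [[0,0,0],[0,0,0],0.1],
  [[0,0,0],[0,0,0],0.1],
], force=70)

```text
t: 14.45
eef_pos: [0.4898, -0.1245, 0.1495]
tool_rot: [170.1, -0.1, 96.0]
ft_force: [-7.7, -1.2, 8.3]
width: 0.0157
grasp_force: 68.0
```

```bash
python3 - <<'E'
from g import *
print(s["t"],s["joint_positions"],s["eef_pos"],s["tool_rot"],s["ft_force"],s["width"],s["grasp_force"])
P,T=target(0,10);print("grasp",rel(P,T))
E
```

```text
14.45 [-15.3577  24.2181  32.2641 122.9844 -32.6328  30.7573  47.054 ] [ 0.4898 -0.1245  0.1495] [170.1378  -0.076   96.0406] [-7.6651 -1.1888  8.2933] 0.01570024853439157 68.03835153579712
grasp (array([0.0011, 0.0012, 0.0027]), array([-0.0011, -0.0007,  0.0005]))
```

The bar is gripped. Now I'll work out the row-by-row arc in tool axes.

```bash
python3 - <<'E'
from g import *
r=s["eef_pos"]-H;a0,b0=r@ex,r[2];print(a0,b0,np.hypot(a0,b0),np.hypot(.315,.048))
a0,b0=-.315,.048
N=24;th=np.linspace(0,np.deg2rad(45),N+1);tilt=np.deg2rad(np.linspace(10,-15,N+1))
p=np.stack([a0*np.cos(th)+b0*np.sin(th),-a0*np.sin(th)+b0*np.cos(th)],1)
for i in range(N):
    d=p[i+1]-p[i];c,q=np.cos(tilt[i]),np.sin(tilt[i])
    print(i,np.round([d@[c,q]/.6,d@[q,-c]/.6,25/N/120],4))
E
```

```text
-0.31597352571435244 0.04950309765038474 0.31982780621662976 0.31863615614051083
0 [ 0.0058 -0.0164  0.0087]
1 [ 0.0061 -0.0163  0.0087]
2 [ 0.0063 -0.0162  0.0087]
3 [ 0.0065 -0.0161  0.0087]
4 [ 0.0068 -0.016   0.0087]
5 [ 0.007  -0.0159  0.0087]
6 [ 0.0072 -0.0158  0.0087]
7 [ 0.0075 -0.0157  0.0087]
8 [ 0.0077 -0.0156  0.0087]
9 [ 0.0079 -0.0155  0.0087]
10 [ 0.0081 -0.0154  0.0087]
11 [ 0.0084 -0.0152  0.0087]
12 [ 0.0086 -0.0151  0.0087]
13 [ 0.0088 -0.015   0.0087]
14 [ 0.009  -0.0149  0.0087]
15 [ 0.0092 -0.0147  0.0087]
16 [ 0.0094 -0.0146  0.0087]
17 [ 0.0097 -0.0144  0.0087]
18 [ 0.0099 -0.0143  0.0087]
19 [ 0.0101 -0.0142  0.0087]
20 [ 0.0103 -0.014   0.0087]
21 [ 0.0105 -0.0139  0.0087]
22 [ 0.0107 -0.0137  0.0087]
23 [ 0.0109 -0.0135  0.0087]
```

step_arm([
  [[0,0.0058,-0.0164],[0.0087,0,0],0.1],
  [[0,0.0061,-0.0163],[0.0087,0,0],0.1],
  [[0,0.0063,-0.0162],[0.0087,0,0],0.1],
  [[0,0.0065,-0.0161],[0.0087,0,0],0.1],
  [[0,0,0],[0,0,0],0.1],
])

```text
t: 14.87
eef_pos: [0.4987, -0.1236, 0.1904]
tool_rot: [174.5, -0.0, 96.1]
ft_force: [-6.0, -2.0, -3.8]
width: 0.016
grasp_force: 69.9
```

```bash
cat > c.py <<'E'
from g import *
r=s["eef_pos"]-H
print(s["t"],s["joint_positions"],s["eef_pos"],s["tool_rot"],"F",s["ft_force"],"M",s["moment"],s["width"],s["grasp_force"])
print("radius",np.hypot(r@ex,r[2]),"angle",np.degrees(np.arctan2(r[2],-(r@ex))-np.arctan2(.048,.315)))
E
python3 c.py
```

```text
14.8667 [-21.0098  23.2654  38.3885 117.3814 -24.897   41.3747  38.9216] [ 0.4987 -0.1236  0.1904] [174.4598  -0.0247  96.089 ] F [-5.9646 -2.0252 -3.8219] M [-0.3754  1.167  -0.0677] 0.01601729064377043 69.9466323852539
radius 0.32009097695447325 angle 7.739438136524804
```

Going well: about 7.7°, with a steady grip and small forces. Continuing.

step_arm([
  [[0,0.0068,-0.016],[0.0087,0,0],0.1],
  [[0,0.007,-0.0159],[0.0087,0,0],0.1],
  [[0,0.0072,-0.0158],[0.0087,0,0],0.1],
  [[0,0.0075,-0.0157],[0.0087,0,0],0.1],
  [[0,0.0077,-0.0156],[0.0087,0,0],0.1],
  [[0,0.0079,-0.0155],[0.0087,0,0],0.1],
  [[0,0.0081,-0.0154],[0.0087,0,0],0.1],
  [[0,0.0084,-0.0152],[0.0087,0,0],0.1],
])

```text
t: 15.53
eef_pos: [0.531, -0.1202, 0.2656]
tool_rot: [-177.1, -0.0, 96.0]
ft_force: [-2.8, -2.2, -6.3]
width: 0.0156
grasp_force: 69.5
```

```bash
python3 c.py
```

```text
15.5333 [-24.2004  25.3223  42.3748 103.0347 -17.8878  61.7304  30.8142] [ 0.531  -0.1202  0.2656] [-177.0816   -0.0232   96.0202] F [-2.8372 -2.202  -6.3489] M [-0.4649  1.1052  0.0251] 0.015595236292500533 69.53151941299438
radius 0.3206499343943468 angle 22.4356514787268
```

step_arm([
  [[0,0.0086,-0.0151],[0.0087,0,0],0.1],
  [[0,0.0088,-0.015],[0.0087,0,0],0.1],
  [[0,0.009,-0.0149],[0.0087,0,0],0.1],
  [[0,0.0092,-0.0147],[0.0087,0,0],0.1],
  [[0,0.0094,-0.0146],[0.0087,0,0],0.1],
  [[0,0.0097,-0.0144],[0.0087,0,0],0.1],
  [[0,0.0099,-0.0143],[0.0087,0,0],0.1],
  [[0,0.0101,-0.0142],[0.0087,0,0],0.1],
])

```text
t: 16.2
eef_pos: [0.5822, -0.1149, 0.3313]
tool_rot: [-168.6, -0.1, 96.0]
ft_force: [-8.3, -0.9, 0.0]
width: 0.0159
grasp_force: 68.6
```

step_arm([
  [[0,0.0103,-0.014],[0.0087,0,0],0.1],
  [[0,0.0105,-0.0139],[0.0087,0,0],0.1],
  [[0,0.0107,-0.0137],[0.0087,0,0],0.1],
  [[0,0.0109,-0.0135],[0.0087,0,0],0.1],
  [[0,0,0],[0,0,0],0.1],
  [[0,0,0],[0,0,0],0.1],
  [[0,0,0],[0,0,0],0.1],
  [[0,0,0],[0,0,0],0.1],
])

```text
t: 16.87
eef_pos: [0.6139, -0.1116, 0.3588]
tool_rot: [-164.5, -0.0, 95.9]
ft_force: [-10.7, -0.0, 5.1]
width: 0.0158
grasp_force: 68.9
```

```bash
python3 c.py; python3 - <<'E'
from g import *
for n in("scene","top"):
    p,d=env.capture(n);cv2.imwrite(f"pics/{n}9.png",p[:,:,::-1])
    C=cloud(env.get_calibration(n),d);L=(C-H)@np.stack([ex,[-ex[1],ex[0],0],ez],1)
    # expected lid top: through rear, direction (-cos,sin), normal offset .075
    t=np.radians(45);n_=L[...,0]*np.sin(t)+L[...,2]*np.cos(t);u=-L[...,0]*np.cos(t)+L[...,2]*np.sin(t)
    m=(abs(n_-.075)<.02)&(u>.02)&(u<.2)&(abs(L[...,1])<.13);q=np.polyfit(u[m],n_[m],1);print(n,m.sum(),"lid angle",45+np.degrees(np.arctan(q[0])),q)
E
```

```text
16.8667 [-19.0264  37.5065  41.8515  73.4104 -17.4227  91.7739  27.0945] [ 0.6139 -0.1116  0.3588] [-164.505    -0.032    95.9324] F [-10.67    -0.0195   5.1474] M [-0.0378  2.7265 -0.0628] 0.015837818653310173 68.87053370475769
radius 0.32175001244810225 angle 44.86952536244998
scene 3939 lid angle 44.486952651008174 [-0.009  0.074]
top 1142 lid angle 44.325070958032704 [-0.0118  0.0757]
```

View pics/scene9.png

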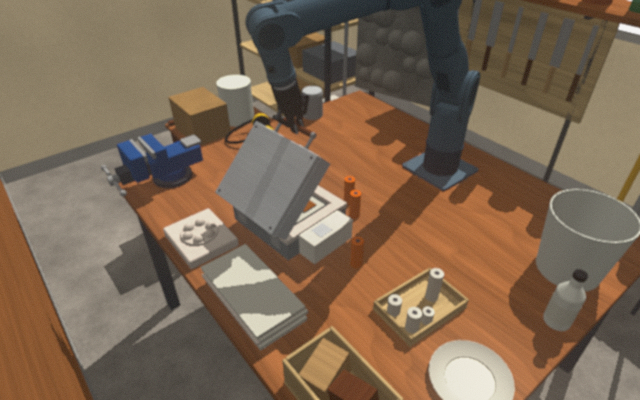

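The lid is held open by its handle at scene (285,150), and the post stands in the tray at (435,283). Orange posts and bystanders are where they were. The measured angle is 44.3–44.9°, so I'll nudge it up about 0.6° and hold.

step_arm([
  [[0,0.004,-0.005],[0.002,0,0],0.1],
  [[0,0,0],[0,0,0],0.1],
  [[0,0,0],[0,0,0],0.1],
  [[0,0,0],[0,0,0],0.1],
  [[0,0,0],[0,0,0],0.1],
  [[0,0,0],[0,0,0],0.1],
  [[0,0,0],[0,0,0],0.1],
  [[0,0,0],[0,0,0],0.1],
])

```text
t: 17.63
eef_pos: [0.6168, -0.1113, 0.361]
tool_rot: [-164.3, -0.0, 95.9]
ft_force: [-11.5, -0.5, 4.4]
width: 0.0155
grasp_force: 69.0
```

```bash
python3 c.py; python3 - <<'E'
from g import *
for n in("scene","top"):
    p,d=env.capture(n);C=cloud(env.get_calibration(n),d);L=(C-H)@np.stack([ex,[-ex[1],ex[0],0],ez],1)
    t=np.radians(45);n_=L[...,0]*np.sin(t)+L[...,2]*np.cos(t);u=-L[...,0]*np.cos(t)+L[...,2]*np.sin(t)
    m=(abs(n_-.075)<.02)&(u>.02)&(u<.2)&(abs(L[...,1])<.13);q=np.polyfit(u[m],n_[m],1);print(n,"lid angle",45+np.degrees(np.arctan(q[0])))
E
```

```text
17.6333 [-18.7787  37.9263  41.797   72.4536 -17.5113  92.5415  27.0127] [ 0.6168 -0.1113  0.361 ] [-164.253    -0.0295   95.9274] F [-11.5439  -0.4739   4.4069] M [-0.0368  2.7623 -0.0805] 0.015482571334647418 69.02551174163818
radius 0.3217842174015522 angle 45.5312169374569
scene lid angle 45.06603940756207
top lid angle 44.97770886586149
```

The lid is steady at 45° and still held. Handing in.

```bash
python3 -c "
from bench import env
print(env.hand_in())"
```

```text
the job is handed in; nothing more can be done
None
```

The post stands upright in the tray's empty half, and the gripper is still holding the lid open at about 45° (measured 45.0–45.5°); I handed the job in at about 17.7 s of the 58 s allowed.

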